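# Lift the caddy's tray out level with the egg timer standing on it

## Robot

A 7-joint arm with a two-finger parallel gripper is mounted at the origin on the work surface. World frame = base frame: x ahead of the robot, y to its left, z up, the work surface at z = 0. Lengths are in m, angles in rad, forces in N, time in s.
With the tool pointing down it reaches from about 0.425 to 0.875 m from the base axis. Payload 4.7 kg.
Tool frame: the origin (TCP) lies midway between the tips of the shut fingers; the grasp point (between the pads) lies 19 mm behind it; z points along the fingers, y is the line along which they close (so a half turn about z gives the same grasp; the last joint's range is limited). The gripper opens to 85 mm and grips with 20 to 120 N. Pads are 22 mm wide; open, the fingers measure 114 mm over their backs; the gripper's body (76 mm by 85 mm) begins 54 mm behind the grasp point. The pads swing forward as they close: fully open they stand 13 mm farther back than shut.
Start: joints at [-1.261, 0.321, -0.07, 1.45, 0.023, 1.371, -0.057], TCP at [0.19, 0.622, 0.195] pointing down, gripper open.
Joint ranges: [-2.86, 2.86], [-0.3, 2.09], [-1.38, 1.24], [0.06, 2.45], [-1.56, 4.7], [0.09, 2.05], [-2.69, 2.69]. Speed limits (rad/s): [2.57, 2.57, 3.14, 3.14, 3.14, 3.14, 3.14].

## Interface

Orientations are given as a unit quaternion [x, y, z, w].
In Python, from workcell import env gives the robot as it stands. The module is installed in compiled form; this text tells all that it offers.
- The arm moves only by the tool send_rows, never from a script. Its argument "moves" is a list of rows, each a list of 7 numbers: the shift along the tool's x, y, z in m, then the turn, a rotation vector about the tool's x, y, z in degrees, then the finger opening in m, from 0 to 0.0854. A call has exactly 5 rows; each row shifts and turns the commanded pose from where the row before left it, along the tool's axes as they then stand; what a row does not reach is not made up. A row lasts 1/12 s, in which the tool goes at most 41.7 mm and 7.16 degrees, less where a joint would pass 70% of its speed; a pose out of reach is approached as far as the arm can. A call is refused whole if a number of a shift passes 0.0417 or a number of a turn 7.16, either way. A call with a gripper value outside its range is refused whole. The fingers move at their own pace and stop on an object; "grip_force" is the grip in N (left out, the last holds). Time passes only in rows, so rows that do not move let the fingers close, or fill a call up. It gives the time, the measured TCP pose, the force, the opening and the grip force at its end, in the units of the state.
- env.get_state(): the state, without advancing time (a new reading comes with each control period).
- env.snapshot(name): name is "scene" or "side" or "wrist"; returns a dict with "color" (420x560x3 uint8, red, green, blue), "mtx" (3x3 intrinsics, pixels), "k1" (the pictures are not rectified: a ray, as slopes to the right and down, at radius r is drawn at 1 + k1 r^2 times it, then the intrinsics apply), "pose" (4x4, takes a point from camera to world coordinates); the wrist camera has in their place "tool_from_camera" (4x4, takes a point from camera to tool coordinates, whose origin is the TCP and whose axes are the flange's). Camera axes: x right, y down, z forward; pixel columns grow to the right and rows downward; lengths in m; the calibration is good to about 2 mm. A picture is of the moment at which its call begins: read the wrist's pose just before it. There is no depth.
- env.close_job(): hands the job in; it is judged then, once.
The state is a dict: "time_s": time; "joint_positions": joint angles; "qvel": joint speeds; "joint_torque": joint torques, N m; "eef_pos": TCP position; "orientation": TCP orientation; "force": force on the tool from outside, world axes, zero at the start; "wrist_torque": the same for the moment, N m; "grip_width": opening from 0.0 (shut) to 1.0 (fully open); "gripper_force": force on a finger pad.
Only numpy, scipy, OpenCV 4.12 (cv2) and the standard library are available. Lean on these libraries where they do the work, as an engineer would, in place of code of your own. Each camera call takes 0.05 s, during which the arm holds its last target. There are 200 camera calls.

## Task

The ledge of the sink caddy needs wiping: take the dish brush that lies across the top of the caddy and lay it lengthwise along the middle of the drying mat, then grip the caddy's lift-out tray by its carrying bar and lift it, with the egg timer still standing untouched on it, until the whole tray is a few centimetres higher than the top of the caddy's brush rests. Keep it up there steady and level for about two seconds and finish still holding it in the air: do not put it down. Leave the brush on the mat, and the mug, bottle opener and clip where they are.

Things in the scene. Friction and masses are not known exactly. Their poses are not given: they have to be found in the camera images.
- caddy: White plastic caddy, fixed by suction cups to a low tiled guard (110 mm high, face at the caddy's x = +90 mm). Origin: counter surface below the centre of its tray well; x points into the tiles, y along them. Well floor 26 mm up, inside 130 (x) by 160 mm (y), walls to 55 mm; back panel to 105 mm; a bin 100 mm high on its +y end (y = 86 to 164 mm), not needed.
- caddy_rest (a point): Top of the caddy's -y brush rest, 163 mm above the counter, at the caddy's y = -83 mm; its twin stands at +83 mm. They are the caddy's highest parts: uprights 36 mm wide (x), 6 mm thick, each with a notch 24 mm wide open at the top, notch floor 145 mm above the counter.
- tray: Grey plastic lift-out tray, 120 (x) by 150 (y) mm with a 22 mm rim, walls and floor 4 mm, standing loose in the caddy's well with about 5 mm play all round; about 0.2 to 0.3 kg. Origin at the centre of its underside, z up. A carrying bar runs over it along y on two posts (see tray_grip).
- tray_grip (a point): Centre of the tray's carrying bar, 90 mm above the tray's underside and over the tray's middle. The bar runs along the tray's y, 76 mm long, 12 mm wide (x), 16 mm high, free between its posts for 60 mm: grip it across x from above. The tray balances about here. Axes as the tray.
- timer: Glass egg timer with wooden ends (see timer_center), standing loose on the tray's floor. Origin at the centre of its underside, z up.
- timer_center (a point): Centre (half-way up) of the egg timer: an hourglass 28 mm in diameter and 66 mm tall, 45 g, standing loose on the tray's floor on the far (+x, tile) side of the carrying bar and to the -y side; its top ends 20 mm below the middle height of the bar. z is its upright axis.
- brush: Plastic dish brush, 75 g, lying along y in the notches of the caddy's two rests, right over the tray's bar. Same origin and axes as brush_grip. Handle from y = -60 to +160 mm, 18 mm wide (x), 14 mm high (z); head at y = -59 to -117 mm, 40 mm wide, bristles down to 20 mm below the origin.
- brush_grip (a point): Balance point of the brush at the middle of its handle's thickness: the place to grip, across x from above. At the start 152 mm above the counter, 28 mm above the top of the tray's bar. y along the brush, away from its head; z up, bristles down.
- mat: Flat dark ribbed rubber drying mat fixed on the counter, 280 (x) by 130 (y) mm, 5 mm thick, to the robot's right. Origin at the centre of its underside, x along its long side.
- mug: White mug, 76 mm across, 90 mm high, standing on the counter. Origin at the centre of its underside. Leave alone.
- opener: Flat steel bottle opener, about 115 mm long along its x, 36 mm wide, 5 mm thick, lying on the counter. Origin near its middle, underside. Leave alone.
- clip: Plastic bag clip, 80 mm long along its x, 20 mm wide, 14 mm high, lying on the counter. Origin at the middle of its underside. Leave alone.
There are look-alikes about, which are no part of the job. Leave any blue look-alike of the tray alone.

How it is judged:
On the way, in this order (a step that is already met when the one before it is completed fails the run):
1. the brush lies lengthwise on the drying mat, let go (contact force between brush and mat above 0.1 N and x of brush_grip in the frame of mat between -0.135 and 0.135 m and y of brush_grip in the frame of mat between -0.055 and 0.055 m and angle between the y axis of brush and the x axis of mat, either way round below 0.25 rad and height (world z) of brush_grip below 0.045 m and contact force between brush and the fingers below 0.1 N and linear speed of brush below 0.03 m/s), for 0.2 s.
2. the tray is held clear above the caddy, level and steady, with the egg timer standing on it (height (world z) of tray above 0.173 m and angle between tray's own z axis and vertical below 0.12 rad and contact force between tray and the fingers above 1 N and contact force between tray and caddy below 0.1 N and contact force between timer and the fingers below 0.3 N and linear speed of tray below 0.03 m/s and angular speed of tray below 0.2 rad/s and angle between timer_center's own z axis and vertical below 0.17 rad and z of timer_center in the frame of tray between 0.025 and 0.05 m and x of timer_center in the frame of tray between -0.06 and 0.06 m and y of timer_center in the frame of tray between -0.075 and 0.075 m), for 1.5 s.
At the end, for the whole second after the job is handed in: The tray is held in the air by the gripper alone: underside over 173 mm up (10 mm above the brush rests), tilt under 0.12 rad, under 0.03 m/s and 0.2 rad/s, held 1.5 s; the timer stands on it within 0.17 rad of upright, untouched; the brush lies released on the mat, within 0.25 rad of lengthwise (all of step 1 and all of step 2); the arm keeps its last pose, push and grip.
It fails at once if the egg timer falls over (angle between timer_center's own z axis and vertical above 0.6 rad).
It fails at once if the mug is pushed away (distance of mug from where it was at the start of the episode above 0.03 m).
It fails at once if the opener is pushed away (distance of opener from where it was at the start of the episode above 0.03 m).
It fails at once if the clip is pushed away (distance of clip from where it was at the start of the episode above 0.03 m).
It also fails if it takes over 64 s, if anything falls off the work surface, if the arm or the gripper's body presses on something with over 40 N, if the wrist force passes 120 N, or if a joint passes its speed limit or range.

## Working session

There is one attempt and no reset: what is moved stays moved. The work goes in short steps, Python scripts to look and compute and a tool call to move; the robot and the scene stay as the last step left them, time stands still between calls to the robot, and variables do not carry over. Pictures are saved under pics/ and viewed, at most 11 in all, crops included, and the job is handed in when it is done.

Besides the shell and the picture viewer there is one more tool, called as name(argument=value, ...) on one line, values as JSON. send_rows: Moves the arm, as the interface text tells. Its arguments: {"type":"object","properties":{"moves":{"type":"array","items":{"type":"array","items":{"type":"number"}}},"grip_force":{"type":"number"}},"required":["moves"]}

```bash
mkdir -p pics; cat > h.py <<'E'
import numpy as np, cv2
from scipy.spatial.transform import Rotation as R
from workcell import env
def ray(s,px,T=None):
    K=np.array(s["mtx"]);k1=s["k1"];T=np.array(s["pose"]) if T is None else T
    d=np.array([(px[0]-K[0,2])/K[0,0],(px[1]-K[1,2])/K[1,1]]);u=d.copy()
    for _ in range(30): u=d/(1+k1*(u@u))
    return T[:3,3],T[:3,:3]@np.array([u[0],u[1],1])
def atz(s,px,z,T=None):
    o,d=ray(s,px,T); return o+d*(z-o[2])/d[2]
def proj(s,P,T=None):
    K=np.array(s["mtx"]);T=np.array(s["pose"]) if T is None else T
    c=T[:3,:3].T@(np.array(P)-T[:3,3]);u=c[:2]/c[2];u=u*(1+s["k1"]*(u@u))
    return np.array([K[0,0]*u[0]+K[0,2],K[1,1]*u[1]+K[1,2]])
def wristT(s):
    st=env.get_state();T=np.eye(4);T[:3,:3]=R.from_quat(st["orientation"]).as_matrix();T[:3,3]=st["eef_pos"]
    return T@np.array(s["tool_from_camera"])
E
python3 - <<'E'
from h import *
import pickle
st=env.get_state();print(st)
D={}
for n in ("scene","side"):
    s=env.snapshot(n);D[n]=s;cv2.imwrite(f"pics/{n}.png",cv2.resize(s["color"][:,:,::-1],(784,588),interpolation=cv2.INTER_CUBIC));print(n,s["pose"],s["mtx"],s["k1"])
pickle.dump(D,open("D.pkl","wb"))
E
```

```text
{'time_s': 0.0, 'joint_positions': array([-1.26092339,  0.32181574, -0.07007197,  1.45169003,  0.02261996,
        1.37074705, -0.05689585]), 'qvel': array([ 0.00165297,  0.00134609, -0.00019539, -0.00097533,  0.00089904,
       -0.00102541, -0.00019779]), 'joint_torque': array([ 4.34134754e-04, -4.93595409e+01, -3.81901525e-01, -3.14325714e+01,
        1.31839217e-02,  1.16689189e-02, -2.13918167e-05]), 'eef_pos': array([0.18935328, 0.6211873 , 0.19412061]), 'orientation': array([ 1.47334621e-01,  9.89086261e-01, -9.33462285e-04, -7.83301005e-05]), 'force': array([-0.03201794, -0.91399126,  0.060089  ]), 'wrist_torque': array([-0.02010119, -0.04897639,  0.00468003]), 'gripper_force': 0.0, 'grip_width': 0.9995246138264028}
scene [[-0.82690478  0.35616371 -0.43517341  0.92214169]
 [ 0.56227499  0.53560695 -0.63005716  0.70725186]
 [ 0.00867841 -0.76568441 -0.64315789  0.88497194]
 [ 0.          0.          0.          1.        ]] [[444.64735893   0.         281.63577125]
 [  0.         444.64735893 213.01785239]
 [  0.           0.           1.        ]] -0.13105135743523927
side [[ 0.91014144 -0.23065491  0.3441524   0.07970529]
 [-0.41427542 -0.49807212  0.76177427 -0.80971216]
 [-0.00429426 -0.83589621 -0.54887074  0.7053385 ]
 [ 0.          0.          0.          1.        ]] [[440.19117802   0.         280.95705109]
 [  0.         440.19117802 215.86688361]
 [  0.           0.           1.        ]] -0.00032511052098048676
```

View pics/scene.png

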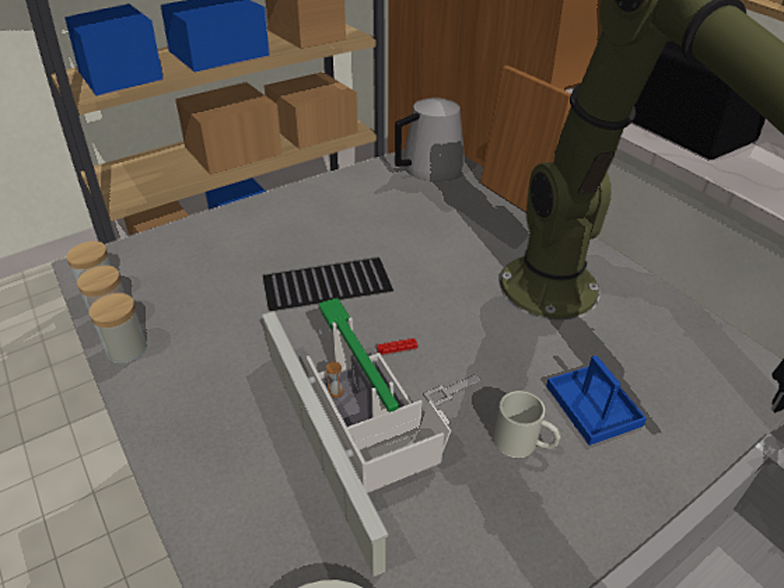

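View pics/side.png

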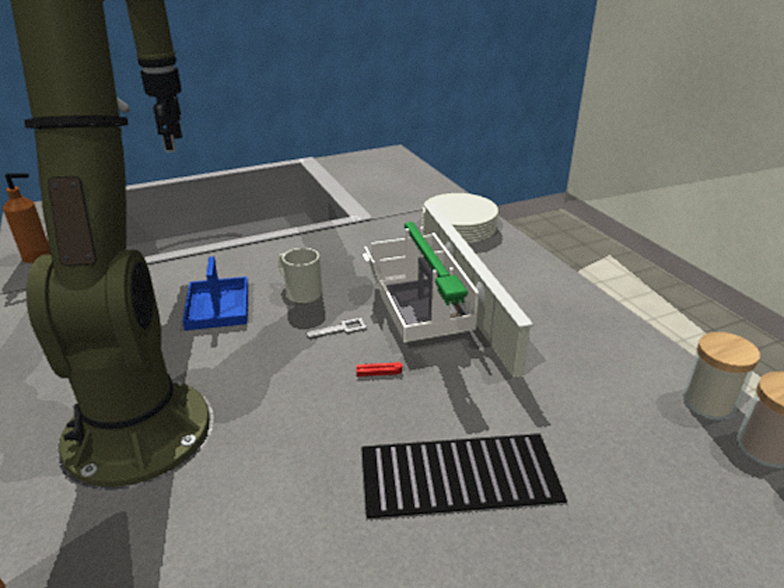

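The scene view shows the green brush from its head at (335,312) to its end at (392,405), lying over the white caddy. The mat is at (328,283), and the side view has it at (463,475).

Candidates for the tray:
- The grey tray in the caddy, scene (370,395), side (410,295). I choose this one because it is grey and sits in the caddy.
- The blue look-alike, scene (597,400), side (215,300).

The green brush is the only brush. I'll check both choices in a close crop.

```bash
python3 - <<'E'
from h import *
import pickle
D=pickle.load(open("D.pkl","rb"))
def crop(s,x,y,w,h,f): return cv2.resize(s["color"][y:y+h,x:x+w,::-1],None,fx=f,fy=f,interpolation=cv2.INTER_CUBIC)
a=crop(D["scene"],185,205,150,150,4)[:, :]
b=crop(D["side"],250,145,133,110,6)
cv2.imwrite("pics/c1.png",a);cv2.imwrite("pics/c2.png",b[:600])
s=D["side"];c=[atz(s,np.array(p)/1.4,.005) for p in [(362,447),(543,435),(565,503),(368,517)]]
print(np.round(c,3),np.mean(c,0))
s=D["scene"];c=[atz(s,np.array(p)/1.4,.005) for p in [(263,276),(382,258),(392,289),(269,308)]]
print(np.round(c,3),np.mean(c,0))
E
```

```text
[[ 0.309 -0.184  0.005]
 [ 0.574 -0.278  0.005]
 [ 0.525 -0.397  0.005]
 [ 0.268 -0.305  0.005]] [ 0.41901354 -0.29121847  0.005     ]
[[ 0.534 -0.388  0.005]
 [ 0.267 -0.294  0.005]
 [ 0.313 -0.184  0.005]
 [ 0.571 -0.278  0.005]] [ 0.4212623  -0.28603173  0.005     ]
```

View pics/c1.png

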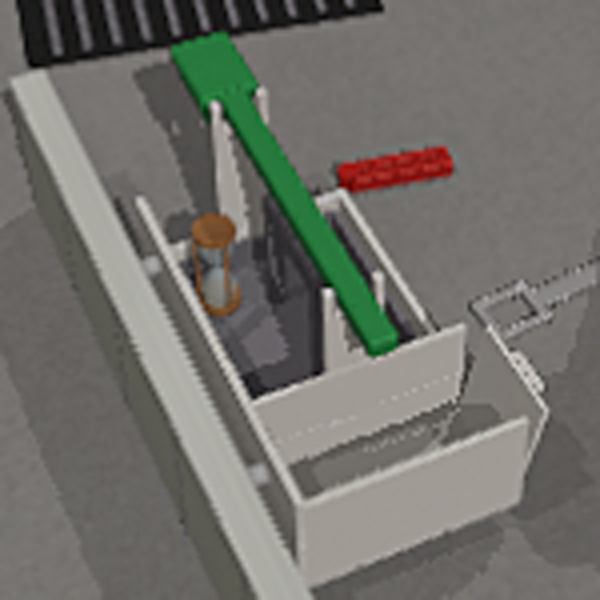

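View pics/c2.png

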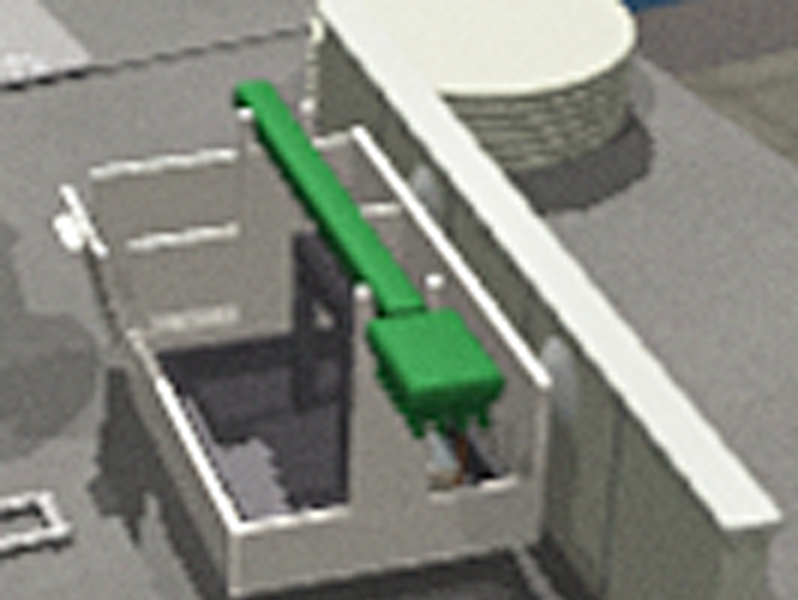

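The crops confirm both choices. The green brush lies in the notches of four rest prongs (c1: (216,106), (262,93), (328,293), (379,275)). The grey tray and its bar are below it, with the timer at c1 (215,265). Next I triangulate the prongs and the brush.

```bash
python3 - <<'E'
from h import *
import pickle
D=pickle.load(open("D.pkl","rb"));A,B=D["scene"],D["side"]
pa=lambda p:(185+(p[0]-1.5)/4,205+(p[1]-1.5)/4)
pb=lambda p:(250+(p[0]-2.5)/6,145+(p[1]-2.5)/6)
def tri(a,b):
    M=np.zeros((3,3));v=np.zeros(3);L=[]
    for o,d in (ray(A,pa(a)),ray(B,pb(b))):
        d=d/np.linalg.norm(d);P=np.eye(3)-np.outer(d,d);M+=P;v+=P@o;L.append((o,P))
    x=np.linalg.solve(M,v);return x,[round(np.linalg.norm(P@(x-o))*1e3,1) for o,P in L]
Q={}
for n,a,b in [("-yfar",(216,105),(434,281)),("-ynear",(262,92),(362,290)),("+yfar",(328,292),(308,105)),("+ynear",(379,274),(246,116)),
 ("end near",(398,337),(236,94)),("end far",(373,349),(263,84)),("head A(near,junction)",(258,90),(370,325)),("head out near",(222,35),(405,384)),("head out far",(174,47),(502,376)),("headjuncfar",(210,105),(460,310))]:
    x,e=tri(a,b);Q[n]=x;print(n,np.round(x,4),e)
m=np.mean([Q[k] for k in list(Q)[:4]],0);d=(Q["+yfar"]+Q["+ynear"]-Q["-yfar"]-Q["-ynear"])/2
print("caddy mid",m,"len",np.linalg.norm(d),"yaw of y axis",np.degrees(np.arctan2(d[1],d[0])))
h=(Q["end near"]+Q["end far"])/2; t=(Q["head out near"]+Q["head out far"])/2
d2=h-t;print("brush len",np.linalg.norm(d2),np.degrees(np.arctan2(d2[1],d2[0])),"origin est",h-d2/np.linalg.norm(d2)*.16,t+d2/np.linalg.norm(d2)*.117)
# top-of-handle centre line at z=.159
for s,f,p in ((A,pa,[(230,105),(385,341)]),(B,pb,[(415,310),(250,90)])):
    print([np.round(atz(s,f(q),.159),4) for q in p])
E
```

```text
-yfar [ 0.5568 -0.001   0.1634] [np.float64(1.2), np.float64(1.2)]
-ynear [0.5271 0.0045 0.1635] [np.float64(1.7), np.float64(1.7)]
+yfar [0.5817 0.1628 0.1642] [np.float64(1.4), np.float64(1.4)]
+ynear [0.5515 0.1663 0.1633] [np.float64(1.0), np.float64(1.0)]
end near [0.5641 0.2034 0.1553] [np.float64(1.1), np.float64(1.1)]
end far [0.5796 0.2043 0.1569] [np.float64(2.0), np.float64(2.0)]
head A(near,junction) [ 0.5239 -0.0076  0.1544] [np.float64(1.0), np.float64(1.0)]
head out near [ 0.5154 -0.0596  0.1583] [np.float64(4.2), np.float64(4.2)]
head out far [ 0.5494 -0.0683  0.158 ] [np.float64(0.7), np.float64(0.7)]
headjuncfar [ 0.5588 -0.0127  0.1555] [np.float64(2.3), np.float64(2.3)]
caddy mid [0.55426358 0.08314418 0.16361433] len 0.16464781686647942 yaw of y axis 81.39741008252192
brush len 0.27068162295284204 81.60963350779122 origin est [0.54852509 0.04554257 0.15732418] [0.54944702 0.05179314 0.15727589]
[array([ 0.5485, -0.0013,  0.159 ]), array([0.5742, 0.2039, 0.159 ])]
[array([ 0.5413, -0.0111,  0.159 ]), array([0.5678, 0.1984, 0.159 ])]
```

The measurements match the given sizes: the rests come out at z 0.1636 (should be 0.163) and 0.165 apart (0.166), and the brush is 0.271 long (0.277).

- **Caddy:** centre (0.554, 0.083), y axis at 81.4°.
- **Brush origin:** about (0.549, 0.048).
- **Mat:** centre (0.420, -0.289), long axis at about -19.5°.

First I translate, then turn.

send_rows(moves=[[-0.0255,-0.022,-0.003,0,0,0,0.0854],[-0.0255,-0.022,-0.003,0,0,0,0.0854],[-0.0255,-0.022,-0.003,0,0,0,0.0854],[-0.0255,-0.022,-0.003,0,0,0,0.0854],[-0.0255,-0.022,-0.003,0,0,0,0.0854]])

```text
time_s: 0.52
eef_pos: [0.2799, 0.4777, 0.2098]
orientation: [0.147, 0.989, -0.0, -0.0]
force: [1.3, 0.4, -1.1]
grip_width: 1.003
gripper_force: 0.0
```

send_rows(moves=[[-0.0255,-0.022,-0.003,0,0,0,0.0854],[-0.0255,-0.022,-0.003,0,0,0,0.0854],[-0.0255,-0.022,-0.003,0,0,0,0.0854],[-0.0255,-0.022,-0.003,0,0,0,0.0854],[-0.0255,-0.022,-0.003,0,0,0,0.0854]])

```text
time_s: 0.93
eef_pos: [0.3697, 0.3353, 0.2251]
orientation: [0.147, 0.989, -0.0, -0.0]
force: [-0.2, 1.1, 0.3]
grip_width: 1.001
gripper_force: 0.0
```

send_rows(moves=[[-0.0255,-0.022,-0.003,0,0,0,0.0854],[-0.0255,-0.022,-0.003,0,0,0,0.0854],[-0.0255,-0.022,-0.003,0,0,0,0.0854],[-0.0255,-0.022,-0.003,0,0,0,0.0854],[-0.0255,-0.022,-0.003,0,0,0,0.0854]])

```text
time_s: 1.35
eef_pos: [0.4596, 0.1929, 0.2402]
orientation: [0.147, 0.989, 0.0, -0.0]
force: [0.4, -0.0, -0.1]
grip_width: 0.999
gripper_force: 0.0
```

send_rows(moves=[[-0.0255,-0.022,-0.003,0,0,0,0.0854],[-0.0255,-0.022,-0.003,0,0,0,0.0854],[-0.0255,-0.022,-0.003,0,0,0,0.0854],[-0.0255,-0.022,-0.003,0,0,0,0.0854],[-0.0255,-0.022,-0.003,0,0,0,0.0854]])

```text
time_s: 1.77
eef_pos: [0.5495, 0.0507, 0.2551]
orientation: [0.147, 0.989, 0.0, -0.0]
force: [1.3, 0.7, -0.3]
grip_width: 0.996
gripper_force: 0.0
```

send_rows(moves=[[0,0,0,0,0,5.45,0.0854],[0,0,0,0,0,5.45,0.0854],[0,0,0,0,0,5.45,0.0854],[0,0,0,0,0,5.45,0.0854],[0,0,0,0,0,5.45,0.0854]])

```text
time_s: 2.18
eef_pos: [0.5488, 0.0521, 0.2547]
orientation: [0.379, 0.926, -0.0, -0.0]
force: [-0.3, -0.3, -0.5]
grip_width: 0.998
gripper_force: 0.0
```

send_rows(moves=[[0,0,0,0,0,5.45,0.0854],[0,0,0,0,0,5.45,0.0854],[0,0,0,0,0,5.45,0.0854],[0,0,0,0,0,5.45,0.0854],[0,0,0,0,0,5.45,0.0854]])

```text
time_s: 2.6
eef_pos: [0.5488, 0.0522, 0.2548]
orientation: [0.586, 0.81, -0.0, -0.0]
force: [-0.9, -0.4, -0.1]
grip_width: 0.998
gripper_force: 0.0
```

send_rows(moves=[[0,0,0,0,0,5.45,0.0854],[0,0,0,0,0,5.45,0.0854],[0,0,0,0,0,5.45,0.0854],[0,0,0,0,0,5.45,0.0854],[0,0,0,0,0,5.45,0.0854]])

```text
time_s: 3.02
eef_pos: [0.5488, 0.0522, 0.2548]
orientation: [0.76, 0.65, -0.0, -0.0]
force: [-0.7, -0.0, 0.2]
grip_width: 0.994
gripper_force: 0.0
```

```bash
cat >> h.py <<'E'
def plan(pos,yaw):
    """delta in tool axes to world pos, tool-z turn (deg) bringing tool y to world heading yaw"""
    st=env.get_state();M=R.from_quat(st["orientation"]).as_matrix()
    h=np.degrees(np.arctan2(M[1,1],M[0,1]));dz=-((yaw-h+90)%180-90)
    print("t",round(st["time_s"],2),"at",np.round(st["eef_pos"],4),"yhead",round(h,2),"tilt",np.round(M[:2,2],4),
     "shift",np.round(M.T@(np.array(pos)-st["eef_pos"]),4),"turn z",round(dz,2),"j",np.round(st["joint_positions"],2))
E
python3 - <<'E'
from h import *
plan([.549,.048,.137],-8.5)
T=None
s=env.snapshot("wrist");T=wristT(s)
print(proj(s,[.549,.048,.159],T))
cv2.imwrite("pics/w1.png",s["color"][:,:,::-1])
E
```

```text
t 3.02 at [0.5488 0.0522 0.2548] yhead -8.97 tilt [-0.0008 -0.0002] shift [-0.0041  0.001   0.1178] turn z -0.47 j [-0.66  0.09  0.56  1.62 -0.05  1.44 -0.26]
[289.14612354 200.76762602]
```

View pics/w1.png

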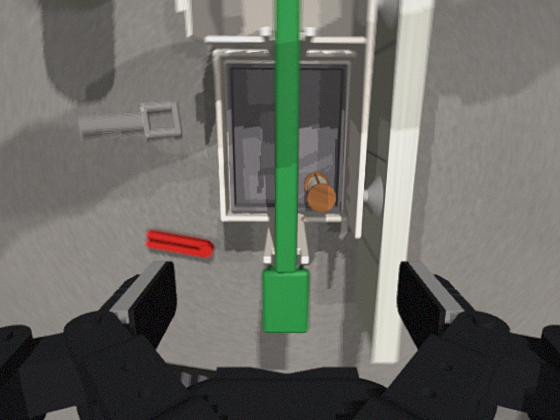

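The wrist view shows the handle along column 287, from row 0 to 268, and the head from (263,270) to (308,332). The timer is at (320,195), off to the tile side. I measure the brush from this picture.

```bash
python3 - <<'E'
from h import *
s=env.snapshot("wrist");T=wristT(s)
j=atz(s,(285.5,269),.159,T);o=atz(s,(285.5,332),.159,T);f=atz(s,(288,10),.159,T)
d=f-j;u=d/np.linalg.norm(d);print(j,o,f,np.linalg.norm(j-o),np.degrees(np.arctan2(d[1],d[0])))
print("origin",j+u*.059, o+u*.117)
# prongs -y rest
print([np.round(atz(s,p,.163,T),4) for p in [(268,256),(303,257),(264,34),(311,34)]])
g=j+u*.060;plan([g[0],g[1],.137],np.degrees(np.arctan2(d[1],d[0]))-90)
E
```

```text
[ 0.53762209 -0.00796586  0.159     ] [ 0.52879686 -0.06525608  0.159     ] [0.56810799 0.17885144 0.159     ] 0.05796597725068475 80.7318454123381
origin [0.54712436 0.05026392 0.159     ] [0.54764033 0.05021653 0.159     ]
[array([0.5259, 0.007 , 0.163 ]), array([0.5532, 0.002 , 0.163 ]), array([0.5498, 0.1661, 0.163 ]), array([0.5811, 0.1613, 0.163 ])]
t 3.12 at [0.5488 0.0522 0.2548] yhead -8.71 tilt [-0.0007 -0.0001] shift [-0.0012 -0.0013  0.1178] turn z 0.56 j [-0.66  0.09  0.56  1.62 -0.05  1.44 -0.25]
```

send_rows(moves=[[-0.001,-0.001,0.02,0,0,0,0.0854],[0,0,0.02,0,0,0,0.0854],[0,0,0.02,0,0,0,0.0854],[0,0,0.02,0,0,0,0.0854],[0,0,0.01,0,0,0,0.0854]], grip_force=30)

```text
time_s: 3.53
eef_pos: [0.5463, 0.0513, 0.1626]
orientation: [0.758, 0.652, -0.002, -0.001]
force: [-0.1, 0.0, 0.3]
grip_width: 0.998
gripper_force: 0.0
```

send_rows(moves=[[0,0,0.01,0,0,0,0.05],[0,0,0.01,0,0,0,0.05],[0,0,0.0075,0,0,0,0.05],[0,0,0,0,0,0,0.05],[0,0,0,0,0,0,0.03]])

```text
time_s: 3.95
eef_pos: [0.5481, 0.0514, 0.1378]
orientation: [0.759, 0.652, 0.0, 0.0]
force: [1.3, -0.2, -0.1]
grip_width: 0.458
gripper_force: 0.0
```

send_rows(moves=[[0,0,0,0,0,0,0.0],[0,0,0,0,0,0,0.0],[0,0,0,0,0,0,0.0],[0,0,0,0,0,0,0.0],[0,0,0,0,0,0,0.0]])

```text
time_s: 4.37
eef_pos: [0.5482, 0.0515, 0.1381]
orientation: [0.759, 0.651, 0.0, 0.0]
force: [0.9, -0.1, 0.3]
grip_width: -0.002
gripper_force: 0.0
```

send_rows(moves=[[0,0,0,0,0,0,0.0],[0,0,0,0,0,0,0.0],[0,0,0,0,0,0,0.0],[0,0,0,0,0,0,0.0],[0,0,0,0,0,0,0.0]])

```text
time_s: 4.78
eef_pos: [0.548, 0.0514, 0.1377]
orientation: [0.759, 0.651, 0.0, -0.0]
force: [0.4, 0.4, 0.4]
grip_width: 0.001
gripper_force: 0.0
```

The fingers shut on nothing, so I look.

```bash
python3 - <<'E'
from h import *
a=env.snapshot("wrist")["color"];s=env.snapshot("side");b=s["color"]
c=cv2.resize(b[120:270,230:400],None,fx=2.5,fy=2.5)
im=np.zeros((420,800,3),np.uint8);im[:,:370]=cv2.resize(a[:,95:465],(370,420));im[:375,372:797]=c
cv2.imwrite("pics/w2.png",im[:,:,::-1]);st=env.get_state();print(st["eef_pos"],st["grip_width"],st["gripper_force"])
E
```

```text
[0.54795569 0.05138375 0.13769821] 0.006198383697733141 0.0
```

View pics/w2.png

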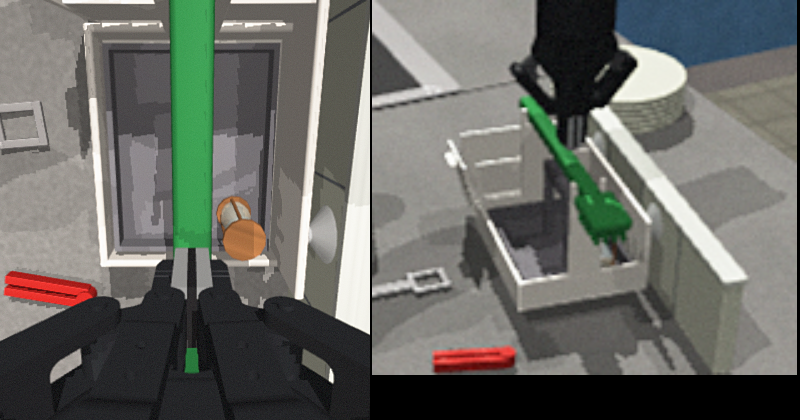

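The left half shows the shut fingers covering the handle below row 247. The right half shows the fingertips at the handle, around (575,150). I check the heights numerically: where the TCP should appear in each view, and how wide the handle looks now.

```bash
python3 - <<'E'
from h import *
s=env.snapshot("wrist");T=wristT(s);st=env.get_state();p=st["eef_pos"]
print("cam at",T[:3,3],"axis",T[:3,2],"tcp px",proj(s,p,T), "z+.03",proj(s,p+[0,0,.03],T))
u=np.array([.155,.988,0])
for z in (.159,.138):
  for w in (-.009,.009):
    print(z,w,[np.round(proj(s,np.array([.5475,.05,z])+u*t+w*np.array([.988,-.155,0]),T)) for t in (.03,.06,.1,.13)])
g=s["color"].astype(int);m=(g[...,1]>g[...,0]*1.6)&(g[...,1]>g[...,2]*1.4)
for r in (5,60,120,180,230,245): 
    c=np.where(m[r])[0];print(r,c.min(),c.max())
S=env.snapshot("side");print("side tcp crop px",[(np.round((proj(S,p+[0,0,z])-[230,120])*2.5+[372,0])) for z in (0,.02,.05)])
g=S["color"].astype(int);m=(g[...,1]>g[...,0]*1.6)&(g[...,1]>g[...,2]*1.4);r,c=np.where(m);print(r.min(),r.max(),c.min(),c.max())
E
```

```text
cam at [0.55692306 0.11739285 0.31652691] axis [-0.03963783 -0.25737413 -0.96549852] tcp px [288.58638465 239.38912895] z+.03 [288.97284015 263.46543477]
0.159 -0.009 [array([268., 195.]), array([268., 125.]), array([266.,  20.]), array([265., -72.])]
0.159 0.009 [array([309., 195.]), array([311., 126.]), array([313.,  20.]), array([315., -72.])]
0.138 -0.009 [array([270., 185.]), array([270., 123.]), array([269.,  30.]), array([268., -49.])]
0.138 0.009 [array([307., 185.]), array([308., 123.]), array([310.,  30.]), array([311., -49.])]
5 264 309
60 265 308
120 266 307
180 267 306
230 268 305
245 268 306
side tcp crop px [array([569., 179.]), array([570., 162.]), array([571., 136.])]
34 364 6 359
```

```bash
python3 - <<'E'
from h import *
p=env.get_state()["eef_pos"];o=[]
for n in ("scene","side"):
    s=env.snapshot(n);q=proj(s,p);x,y=int(q[0])-40,int(q[1])-45
    c=cv2.resize(s["color"][y:y+60,x:x+80],None,fx=5,fy=5,interpolation=cv2.INTER_CUBIC)
    cc=cv2.resize(s["color"][y:y+60,x:x+80],None,fx=5,fy=5,interpolation=cv2.INTER_CUBIC)
    for z in (0,.02): cv2.drawMarker(cc,tuple(int(v) for v in (proj(s,p+[0,0,z])-[x,y])*5),(255,0,0),0,12,1)
    o.append(np.vstack([c,cc]))
cv2.imwrite("pics/w3.png",np.hstack(o)[:,:,::-1])
E
```

```text
(no output)
```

View pics/w3.png

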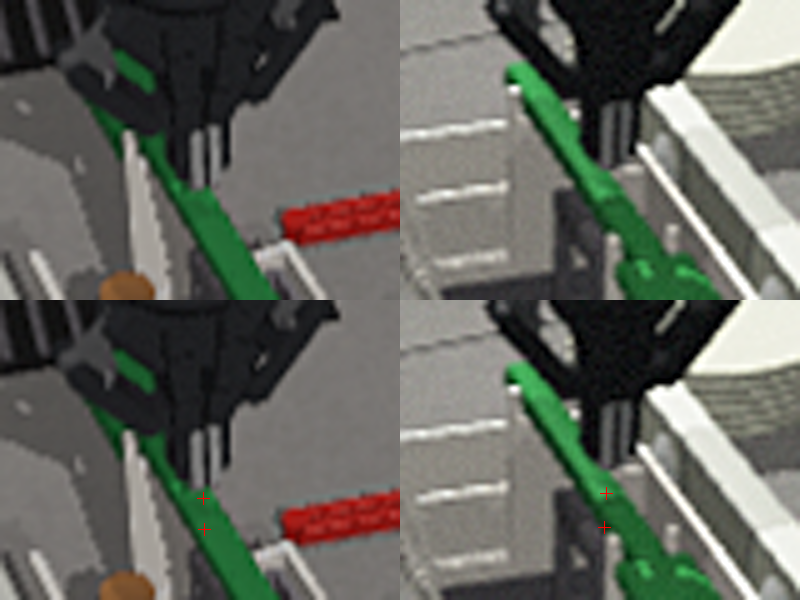

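The red crosses mark the reported TCP and a point 20 mm above it. In both views the shut fingertips end clearly above the upper cross, over the handle and not around it. I triangulate the real tip.

```bash
python3 - <<'E'
from h import *
p=env.get_state()["eef_pos"];R_=[]
for n,q in (("scene",(206,186)),("side",(617-400,160))):
    s=env.snapshot(n);c=proj(s,p);x,y=int(c[0])-40,int(c[1])-45
    R_.append(ray(s,(x+(q[0]-2)/5,y+(q[1]-2)/5)))
M=0;v=0
for o,d in R_:
    d=d/np.linalg.norm(d);P=np.eye(3)-np.outer(d,d);M=M+P;v=v+P@o
x=np.linalg.solve(M,v);print(p,x,[np.linalg.norm(np.cross(x-o,d/np.linalg.norm(d)))*1e3 for o,d in R_])
# vertical line through tcp: closest approach
for o,d in R_:
    A=np.stack([[0,0,1],-d],1);t=np.linalg.lstsq(A,o-p,rcond=None)[0];print("dz on tool axis",t[0],"miss mm",1e3*np.linalg.norm(A@t-(o-p)))
s=env.snapshot("wrist");T=np.array(s["tool_from_camera"]);print(np.round(T,3))
print(env.get_state())
E
```

```text
[0.54794996 0.05138515 0.13772572] [0.5529769  0.05703894 0.17432069] [np.float64(2.1189933985974565), np.float64(2.1189933985974054)]
dz on tool axis 0.029606037091634826 miss mm 0.5596573512886464
dz on tool axis 0.040529148619742994 miss mm 3.8055185270685548
[[-0.    -0.965 -0.26   0.067]
 [ 1.    -0.    -0.    -0.001]
 [ 0.    -0.26   0.965 -0.179]
 [ 0.     0.     0.     1.   ]]
{'time_s': 5.2333, 'joint_positions': array([-0.64483673,  0.15477835,  0.55467718,  1.79609326, -0.08682329,
        1.21474433, -0.21698152]), 'qvel': array([ 0.00030429, -0.00073363, -0.00051951,  0.0004084 , -0.00079571,
       -0.00144429, -0.00013339]), 'joint_torque': array([ 9.17380639e-04, -3.33812356e+01,  2.67531686e+00, -2.99761963e+01,
        1.23820442e-02,  1.51987882e-03,  1.12543012e-05]), 'eef_pos': array([0.54799874, 0.05140203, 0.13774608]), 'orientation': array([7.58680266e-01, 6.51463159e-01, 7.55565780e-05, 1.88376973e-06]), 'force': array([-0.00539645,  0.28025654, -0.29817547]), 'wrist_torque': array([-0.00336461,  0.00921518, -0.05580099]), 'gripper_force': 0.0, 'grip_width': 0.005340180079872918}
```

Both views put the shut tips about 30–40 mm above the reported TCP, at z of about 0.17 and just over the handle's top. Zero force and an empty close agree with that. So the fingers are about 33 mm shorter than described. I open, go down 37 mm more (nominal tips at 0.133, clear of the bar either way) and close again.

send_rows(moves=[[0,0,0,0,0,0,0.0854],[0,0,0,0,0,0,0.0854],[0,0,0,0,0,0,0.0854],[0,0,0,0,0,0,0.0854],[0,0,0,0,0,0,0.0854]])

```text
time_s: 5.65
eef_pos: [0.548, 0.0514, 0.1377]
orientation: [0.759, 0.651, 0.0, -0.0]
force: [0.8, -0.4, 0.8]
grip_width: 0.709
gripper_force: 0.0
```

send_rows(moves=[[0,0,0.008,0,0,0,0.0854],[0,0,0.008,0,0,0,0.0854],[0,0,0.008,0,0,0,0.0854],[0,0,0.008,0,0,0,0.0854],[0,0,0.005,0,0,0,0.0854]])

```text
time_s: 6.07
eef_pos: [0.547, 0.0513, 0.099]
orientation: [0.759, 0.651, -0.001, -0.0]
force: [0.4, 0.3, 0.3]
grip_width: 0.999
gripper_force: 0.0
```

send_rows(moves=[[0,0,0,0,0,0,0.04],[0,0,0,0,0,0,0.04],[0,0,0,0,0,0,0.04],[0,0,0,0,0,0,0.0],[0,0,0,0,0,0,0.0]])

```text
time_s: 6.48
eef_pos: [0.5484, 0.0514, 0.1012]
orientation: [0.759, 0.651, 0.0, 0.0]
force: [0.1, 0.9, -0.4]
grip_width: 0.3
gripper_force: 0.0
```

send_rows(moves=[[0,0,0,0,0,0,0.0],[0,0,0,0,0,0,0.0],[0,0,0,0,0,0,0.0],[0,0,0,0,0,0,0.0],[0,0,0,0,0,0,0.0]])

```text
time_s: 6.9
eef_pos: [0.5484, 0.0514, 0.1012]
orientation: [0.759, 0.651, 0.0, 0.0]
force: [-0.2, 0.5, 3.7]
grip_width: 0.204
gripper_force: 32.1
```

The brush is gripped: opening 0.204 is 17.4 mm (handle 18), at 32 N. I lift it, carry it to over the mat and turn it.

send_rows(moves=[[0,0,-0.02,0,0,0,0.0],[0,0,-0.03,0,0,0,0.0],[0,0,-0.035,0,0,0,0.0],[0,0,-0.035,0,0,0,0.0],[0,0,-0.03,0,0,0,0.0]], grip_force=40)

```text
time_s: 7.32
eef_pos: [0.5478, 0.0513, 0.2525]
orientation: [0.759, 0.651, 0.0, 0.0]
force: [1.3, 0.6, -0.2]
grip_width: 0.197
gripper_force: 40.1
```

send_rows(moves=[[-0.0234,-0.0064,0,0,0,0,0.0],[-0.0234,-0.0064,0,0,0,0,0.0],[-0.0234,-0.0064,0,0,0,0,0.0],[-0.0234,-0.0064,0,0,0,0,0.0],[-0.0234,-0.0064,0,0,0,0,0.0]])

```text
time_s: 7.73
eef_pos: [0.4976, -0.0604, 0.2501]
orientation: [0.759, 0.652, -0.0, -0.0]
force: [1.4, -1.2, -0.1]
grip_width: 0.204
gripper_force: 40.2
```

send_rows(moves=[[-0.0234,-0.0064,0,0,0,0,0.0],[-0.0234,-0.0064,0,0,0,0,0.0],[-0.0234,-0.0064,0,0,0,0,0.0],[-0.0234,-0.0064,0,0,0,0,0.0],[-0.0234,-0.0064,0,0,0,0,0.0]])

```text
time_s: 8.15
eef_pos: [0.4483, -0.1712, 0.2502]
orientation: [0.759, 0.651, -0.0, -0.0]
force: [-0.0, 0.5, -1.0]
grip_width: 0.2
gripper_force: 40.2
```

send_rows(moves=[[-0.0234,-0.0064,0,0,0,0,0.0],[-0.0234,-0.0064,0,0,0,0,0.0],[-0.0234,-0.0064,0,0,0,0,0.0],[-0.0234,-0.0064,0,0,0,0,0.0],[-0.0234,-0.0064,0,0,0,0,0.0]])

```text
time_s: 8.57
eef_pos: [0.3989, -0.2819, 0.2502]
orientation: [0.759, 0.651, 0.0, -0.0]
force: [0.6, -0.6, -0.4]
grip_width: 0.199
gripper_force: 40.2
```

send_rows(moves=[[0,0,0,0,0,6.7,0.0],[0,0,0,0,0,6.7,0.0],[0,0,0,0,0,6.7,0.0],[0,0,0,0,0,6.7,0.0],[0,0,0,0,0,6.7,0.0]])

```text
time_s: 8.98
eef_pos: [0.3995, -0.2809, 0.2501]
orientation: [0.915, 0.402, -0.0, -0.0]
force: [-0.2, 0.3, -0.6]
grip_width: 0.198
gripper_force: 40.2
```

send_rows(moves=[[0,0,0,0,0,6.7,0.0],[0,0,0,0,0,6.7,0.0],[0,0,0,0,0,6.7,0.0],[0,0,0,0,0,6.7,0.0],[0,0,0,0,0,6.7,0.0]])

```text
time_s: 9.4
eef_pos: [0.3996, -0.2809, 0.2501]
orientation: [0.993, 0.122, -0.0, -0.0]
force: [0.0, 0.0, -0.8]
grip_width: 0.202
gripper_force: 40.2
```

send_rows(moves=[[0,0,0,0,0,6.7,0.0],[0,0,0,0,0,6.7,0.0],[0,0,0,0,0,6.7,0.0],[0,0,0,0,0,6.7,0.0],[0,0,0,0,0,6.7,0.0]])

```text
time_s: 9.82
eef_pos: [0.3996, -0.2809, 0.2501]
orientation: [0.986, -0.17, -0.0, -0.0]
force: [-1.8, 0.3, -0.3]
grip_width: 0.2
gripper_force: 40.2
```

```bash
python3 - <<'E'
from h import *
plan([.400,-.281,.1],70.5)
print(env.get_state()["grip_width"])
a=cv2.resize(env.snapshot("side")["color"][200:,160:440],None,fx=1.9,fy=1.9);b=cv2.resize(env.snapshot("wrist")["color"][:,100:460],None,fx=.74,fy=1)
h=min(a.shape[0],b.shape[0]);cv2.imwrite("pics/w4.png",np.hstack([a[:h],b[:h]])[:,:,::-1])
E
```

```text
t 9.82 at [ 0.3996 -0.2809  0.2501] yhead -109.54 tilt [-0.0009  0.0005] shift [ 0.0006 -0.      0.1501] turn z -0.04 j [-0.25 -0.1   0.77  1.77  0.07  1.44 -1.41]
0.20033269154715583
```

View pics/w4.png

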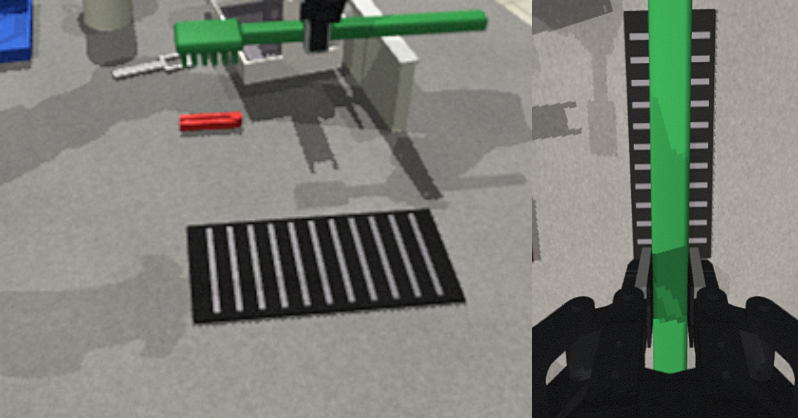

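The brush hangs level, its head toward the robot, and aligned with the mat: in the wrist half the handle runs down the mat's middle at column 670. At the grasp the brush origin was 51 mm above the TCP reading. I lower it until the bristles are about 8 mm over the mat (TCP reading about -0.016), slowly at the end.

send_rows(moves=[[0,0,0.023,0,0,0,0.0],[0,0,0.023,0,0,0,0.0],[0,0,0.023,0,0,0,0.0],[0,0,0.023,0,0,0,0.0],[0,0,0.023,0,0,0,0.0]])

```text
time_s: 10.33
eef_pos: [0.3997, -0.2809, 0.1345]
orientation: [0.986, -0.165, 0.0, -0.0]
force: [-0.3, 0.2, 0.1]
grip_width: 0.197
gripper_force: 40.2
```

send_rows(moves=[[0,0,0.025,0,0,0,0.0],[0,0,0.025,0,0,0,0.0],[0,0,0.022,0,0,0,0.0],[0,0,0.02,0,0,0,0.0],[0,0,0.015,0,0,0,0.0]])

```text
time_s: 10.75
eef_pos: [0.3988, -0.2804, 0.0267]
orientation: [0.986, -0.165, -0.001, -0.0]
force: [0.1, 0.6, 0.0]
grip_width: 0.204
gripper_force: 40.2
```

send_rows(moves=[[0,0,0.008,0,0,0,0.0],[0,0,0.008,0,0,0,0.0],[0,0,0.008,0,0,0,0.0],[0,0,0.008,0,0,0,0.0],[0,0,0,0,0,0,0.0]])

```text
time_s: 11.17
eef_pos: [0.3994, -0.2806, -0.0043]
orientation: [0.986, -0.166, -0.001, -0.0]
force: [-1.0, 0.8, -0.3]
grip_width: 0.203
gripper_force: 40.2
```

send_rows(moves=[[0,0,0.003,0,0,0,0.0],[0,0,0.003,0,0,0,0.0],[0,0,0.003,0,0,0,0.0],[0,0,0.003,0,0,0,0.0],[0,0,0,0,0,0,0.0]])

```text
time_s: 11.58
eef_pos: [0.3998, -0.2809, -0.0157]
orientation: [0.986, -0.167, -0.0, -0.0]
force: [0.5, 0.1, -0.8]
grip_width: 0.201
gripper_force: 40.2
```

send_rows(moves=[[0,0,0.002,0,0,0,0.0],[0,0,0,0,0,0,0.03],[0,0,0,0,0,0,0.03],[0,0,0,0,0,0,0.04],[0,0,0,0,0,0,0.04]])

```text
time_s: 12.0
eef_pos: [0.4002, -0.2811, -0.0171]
orientation: [0.986, -0.167, 0.0, -0.0]
force: [0.1, -0.6, -0.2]
grip_width: 0.47
gripper_force: 0.0
```

send_rows(moves=[[0,0,0,0,0,0,0.06],[0,0,0,0,0,0,0.06],[0,0,0,0,0,0,0.06],[0,0,0,0,0,0,0.06],[0,0,0,0,0,0,0.06]])

```text
time_s: 12.42
eef_pos: [0.4, -0.281, -0.0173]
orientation: [0.986, -0.167, 0.0, -0.0]
force: [0.3, 0.4, 0.1]
grip_width: 0.708
gripper_force: 0.0
```

send_rows(moves=[[0,0,-0.02,0,0,0,0.06],[0,0,-0.03,0,0,0,0.06],[0,0,-0.035,0,0,0,0.06],[0,0,-0.035,0,0,0,0.06],[0,0,-0.035,0,0,0,0.06]])

```text
time_s: 12.83
eef_pos: [0.3994, -0.2812, 0.1392]
orientation: [0.986, -0.167, -0.0, -0.0]
force: [1.5, 0.2, -0.1]
grip_width: 0.703
gripper_force: 0.0
```

send_rows(moves=[[0,0,-0.035,0,0,0,0.0854],[0,0,-0.035,0,0,0,0.0854],[0,0,-0.035,0,0,0,0.0854],[0,0,-0.02,0,0,0,0.0854],[0,0,0,0,0,0,0.0854]])

```text
time_s: 13.25
eef_pos: [0.4023, -0.2825, 0.2675]
orientation: [0.986, -0.167, 0.004, 0.0]
force: [-0.4, -0.0, -0.6]
grip_width: 0.997
gripper_force: 0.0
```

```bash
python3 - <<'E'
from h import *
plan([.554,.083,.25],-8.8)
s=env.snapshot("wrist");T=wristT(s)
g=s["color"].astype(int);m=((g[...,1]>g[...,0]*1.5)&(g[...,1]>g[...,2]*1.4)).astype(np.uint8)
r,c=np.where(m);rc=cv2.minAreaRect(np.stack([c,r],1).astype(np.float32));print("wrist",r.min(),r.max(),c.min(),c.max())
for sn in ("scene","side"):
    s=env.snapshot(sn);g=s["color"].astype(int);m=((g[...,1]>g[...,0]*1.5)&(g[...,1]>g[...,2]*1.4)&(g[...,1]>50))
    r,c=np.where(m);P=np.array([atz(s,(x,y),.025) for x,y in zip(c,r)])[:,:2]
    cc=P.mean(0);w,v=np.linalg.eigh(np.cov((P-cc).T));q=(P-cc)@v[:,1];print(sn,len(r),cc,v[:,1],cc+v[:,1]*q.min(),cc+v[:,1]*q.max(),np.degrees(np.arctan2(v[1,1],v[0,1])))
E
```

```text
t 13.25 at [ 0.4023 -0.2825  0.2675] yhead -109.2 tilt [ 0.0083 -0.0021] shift [ 0.0229 -0.3951  0.018 ] turn z 79.6 j [-0.28 -0.11  0.79  1.75  0.08  1.46 -1.41]
wrist 22 419 0 557
scene 660 [ 0.41067234 -0.27800674] [-0.96421787  0.26511112] [ 0.55580885 -0.31791193] [ 0.28600187 -0.24372867] 164.62644445890766
side 1665 [ 0.39564361 -0.28158521] [-0.93336174  0.35893713] [ 0.5408624 -0.3374311] [ 0.28578519 -0.23933764] 158.9650642171463
```

The brush lies on the mat: its ends are at about (0.541, -0.337) and (0.286, -0.240), 0.27 long, at about -21°. I now turn back and travel to over the tray.

send_rows(moves=[[0,0,0,0,0,-6.7,0.0854],[0,0,0,0,0,-6.7,0.0854],[0,0,0,0,0,-6.7,0.0854],[0,0,0,0,0,-6.7,0.0854],[0,0,0,0,0,-6.7,0.0854]])

```text
time_s: 13.82
eef_pos: [0.399, -0.2806, 0.2608]
orientation: [0.992, 0.127, -0.002, -0.001]
force: [-0.0, 0.2, 0.4]
grip_width: 1.003
gripper_force: 0.0
```

send_rows(moves=[[0,0,0,0,0,-6.7,0.0854],[0,0,0,0,0,-6.7,0.0854],[0,0,0,0,0,-6.7,0.0854],[0,0,0,0,0,-6.7,0.0854],[0,0,0,0,0,-6.7,0.0854]])

```text
time_s: 14.23
eef_pos: [0.399, -0.2805, 0.2608]
orientation: [0.913, 0.408, -0.001, -0.001]
force: [-0.4, -0.0, 0.8]
grip_width: 0.997
gripper_force: 0.0
```

send_rows(moves=[[0,0,0,0,0,-6.7,0.0854],[0,0,0,0,0,-6.7,0.0854],[0,0,0,0,0,-6.7,0.0854],[0,0,0,0,0,-6.7,0.0854],[0,0,0,0,0,-6.7,0.0854]])

```text
time_s: 14.65
eef_pos: [0.399, -0.2806, 0.2608]
orientation: [0.757, 0.654, -0.001, -0.001]
force: [-1.0, -0.2, 0.2]
grip_width: 1.004
gripper_force: 0.0
```

send_rows(moves=[[0.0256,0.0063,0,0,0,0,0.0854],[0.0256,0.0063,0,0,0,0,0.0854],[0.0256,0.0063,0,0,0,0,0.0854],[0.0256,0.0063,0,0,0,0,0.0854],[0.0256,0.0063,0,0,0,0,0.0854]])

```text
time_s: 15.07
eef_pos: [0.4497, -0.1579, 0.2608]
orientation: [0.759, 0.651, -0.001, -0.001]
force: [0.2, -0.3, 0.1]
grip_width: 0.996
gripper_force: 0.0
```

send_rows(moves=[[0.0256,0.0063,0,0,0,0,0.0854],[0.0256,0.0063,0,0,0,0,0.0854],[0.0256,0.0063,0,0,0,0,0.0854],[0.0256,0.0063,0,0,0,0,0.0854],[0.0256,0.0063,0,0,0,0,0.0854]])

```text
time_s: 15.48
eef_pos: [0.5002, -0.0364, 0.2607]
orientation: [0.759, 0.651, -0.001, -0.001]
force: [0.1, -0.7, 0.3]
grip_width: 1.001
gripper_force: 0.0
```

send_rows(moves=[[0.0256,0.0063,0,0,0,0,0.0854],[0.0256,0.0063,0,0,0,0,0.0854],[0.0256,0.0063,0,0,0,0,0.0854],[0.0256,0.0063,0,0,0,0,0.0854],[0.0256,0.0063,0,0,0,0,0.0854]])

```text
time_s: 15.9
eef_pos: [0.5508, 0.0851, 0.2605]
orientation: [0.759, 0.651, -0.002, -0.001]
force: [0.4, -0.1, -0.0]
grip_width: 0.999
gripper_force: 0.0
```

send_rows(moves=[[0,0,0,0,0,0,0.0854],[0,0,0,0,0,0,0.0854],[0,0,0,0,0,0,0.0854],[0,0,0,0,0,0,0.0854],[0,0,0,0,0,0,0.0854]])

```text
time_s: 16.32
eef_pos: [0.5512, 0.0827, 0.2626]
orientation: [0.759, 0.651, -0.0, -0.0]
force: [-0.1, -0.3, 0.8]
grip_width: 1.0
gripper_force: 0.0
```

```bash
python3 - <<'E'
from h import *
plan([.554,.083,.25],-8.8)
s=env.snapshot("wrist");T=wristT(s)
print(proj(s,[.554,.083,.124],T))
c=cv2.resize(s["color"][60:360,140:440],(600,600),interpolation=cv2.INTER_CUBIC)
cv2.imwrite("pics/w5.png",cv2.convertScaleAbs(c,alpha=1.6)[:,:,::-1]);np.save("w5.npy",T)
E
```

```text
t 16.32 at [0.5512 0.0827 0.2626] yhead -8.83 tilt [-0.0003  0.    ] shift [0.0007 0.0028 0.0126] turn z -0.03 j [-0.71  0.1   0.56  1.6  -0.05  1.46 -0.3 ]
[290.80696634 183.56360224]
```

View pics/w5.png

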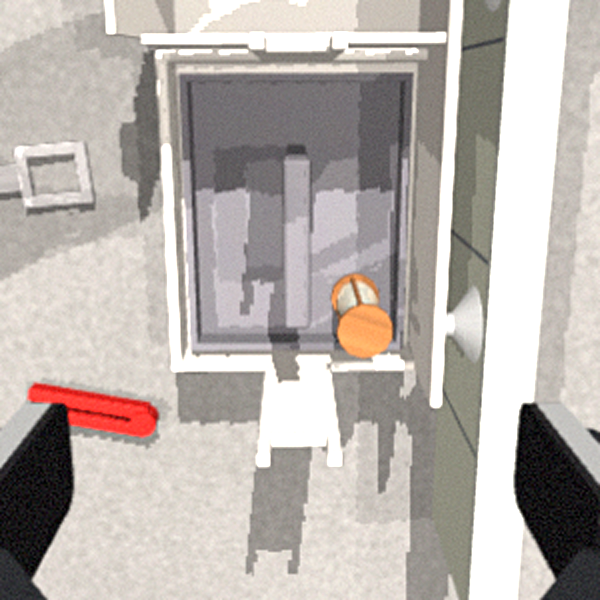

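The bar's top face is at crop columns 285–309, rows 155–326. The timer stands upright at (365,330), to the tile side and -y side of the bar.

```bash
python3 - <<'E'
from h import *
s=env.snapshot("wrist");T=wristT(s)
f=lambda p:(140+(p[0]-.5)/2,60+(p[1]-.5)/2)
a=atz(s,f((297,155.5)),.124,T);b=atz(s,f((297.5,325.5)),.124,T)
d=a-b;c=(a+b)/2;print(a,b,"len",np.linalg.norm(d),"ang",np.degrees(np.arctan2(d[1],d[0])),"c",c)
l=atz(s,f((286,240)),.124,T);r=atz(s,f((308.5,240)),.124,T);print("width",np.linalg.norm(l-r))
t=atz(s,f((365,331)),.096,T);M=np.array([[.988,-.155],[.155,.988]]);print("timer rel",M@(t-c)[:2])
plan([c[0],c[1],.075],np.degrees(np.arctan2(d[1],d[0]))-90)
E
```

```text
[0.55794471 0.12308333 0.124     ] [0.54665889 0.04806872 0.124     ] len 0.07585883283008177 ang 81.44411315527951 c [0.5523018  0.08557602 0.124     ]
width 0.009866750830373996
timer rel [ 0.03372478 -0.04968871]
t 16.42 at [0.5513 0.0832 0.2629] yhead -8.79 tilt [0.0002 0.0004] shift [0.0024 0.0006 0.1879] turn z -0.24 j [-0.71  0.1   0.56  1.6  -0.05  1.46 -0.3 ]
```

Bar length is 75.9 mm (should be 76), and the timer is at (+34, -50) mm in the tray frame, clear of the pads. With the effective grasp about 51 mm above the TCP reading, I go down to a TCP reading of about 0.065.

send_rows(moves=[[0.0024,0.0006,0.015,0,0,0,0.06],[0,0,0.02,0,0,0,0.06],[0,0,0.02,0,0,0,0.06],[0,0,0.02,0,0,0,0.06],[0,0,0.02,0,0,0,0.06]])

```text
time_s: 16.83
eef_pos: [0.5524, 0.0861, 0.1672]
orientation: [0.759, 0.651, 0.0, 0.0]
force: [0.3, 0.8, 0.4]
grip_width: 0.701
gripper_force: 0.0
```

send_rows(moves=[[0,0,0.018,0,0,0,0.06],[0,0,0.018,0,0,0,0.06],[0,0,0.015,0,0,0,0.06],[0,0,0.012,0,0,0,0.06],[0,0,0.01,0,0,0,0.06]])

```text
time_s: 17.25
eef_pos: [0.5521, 0.0862, 0.0939]
orientation: [0.759, 0.651, -0.0, -0.0]
force: [0.2, -0.4, -0.3]
grip_width: 0.7
gripper_force: 0.0
```

send_rows(moves=[[0,0,0.006,0,0,0,0.05],[0,0,0.006,0,0,0,0.05],[0,0,0.006,0,0,0,0.05],[0,0,0.006,0,0,0,0.04],[0,0,0.005,0,0,0,0.04]])

```text
time_s: 17.67
eef_pos: [0.5526, 0.0866, 0.0655]
orientation: [0.759, 0.651, 0.0, 0.0]
force: [-0.1, -0.5, 0.2]
grip_width: 0.469
gripper_force: 0.0
```

send_rows(moves=[[0,0,0,0,0,0,0.03],[0,0,0,0,0,0,0.024],[0,0,0,0,0,0,0.02],[0,0,0,0,0,0,0.018],[0,0,0,0,0,0,0.016]], grip_force=25)

```text
time_s: 18.08
eef_pos: [0.5527, 0.0866, 0.0661]
orientation: [0.759, 0.651, 0.0, 0.0]
force: [-0.4, -0.1, -0.1]
grip_width: 0.186
gripper_force: 0.0
```

send_rows(moves=[[0,0,0,0,0,0,0.013],[0,0,0,0,0,0,0.011],[0,0,0,0,0,0,0.008],[0,0,0,0,0,0,0.004],[0,0,0,0,0,0,0.0]])

```text
time_s: 18.5
eef_pos: [0.5529, 0.0866, 0.066]
orientation: [0.759, 0.651, 0.0, 0.0]
force: [1.6, -1.0, 0.3]
grip_width: 0.135
gripper_force: 24.6
```

send_rows(moves=[[0,0,0,0,0,0,0.0],[0,0,0,0,0,0,0.0],[0,0,0,0,0,0,0.0],[0,0,0,0,0,0,0.0],[0,0,0,0,0,0,0.0]], grip_force=60)

```text
time_s: 18.92
eef_pos: [0.553, 0.0866, 0.0661]
orientation: [0.759, 0.651, 0.001, 0.0]
force: [2.3, 0.2, 3.6]
grip_width: 0.123
gripper_force: 59.8
```

The bar is gripped (about 11 mm, 60 N). I lift gently.

send_rows(moves=[[0,0,-0.001,0,0,0,0.0],[0,0,-0.002,0,0,0,0.0],[0,0,-0.003,0,0,0,0.0],[0,0,-0.003,0,0,0,0.0],[0,0,-0.003,0,0,0,0.0]])

```text
time_s: 19.33
eef_pos: [0.5519, 0.0864, 0.0776]
orientation: [0.759, 0.651, -0.001, -0.0]
force: [-0.3, -0.2, -2.6]
grip_width: 0.125
gripper_force: 59.0
```

send_rows(moves=[[0,0,-0.004,0,0,0,0.0],[0,0,-0.004,0,0,0,0.0],[0,0,-0.005,0,0,0,0.0],[0,0,-0.005,0,0,0,0.0],[0,0,-0.005,0,0,0,0.0]])

```text
time_s: 19.75
eef_pos: [0.5525, 0.0865, 0.1014]
orientation: [0.759, 0.651, 0.0, 0.0]
force: [0.1, 0.1, -3.4]
grip_width: 0.127
gripper_force: 59.0
```

```bash
python3 - <<'E'
from h import *
st=env.get_state();print(st["force"],st["wrist_torque"],st["grip_width"],st["eef_pos"])
a=env.snapshot("scene")["color"][200:360,180:340];b=env.snapshot("wrist")["color"][:,100:460]
cv2.imwrite("pics/w6.png",np.hstack([cv2.resize(a,(420,420)),cv2.resize(b,(360,420))])[:,:,::-1])
E
```

```text
[ 0.10811929  0.136298   -3.43204626] [0.02340466 0.00934351 0.02989151] 0.12683164756847548 [0.55250554 0.08650352 0.10138914]
```

View pics/w6.png

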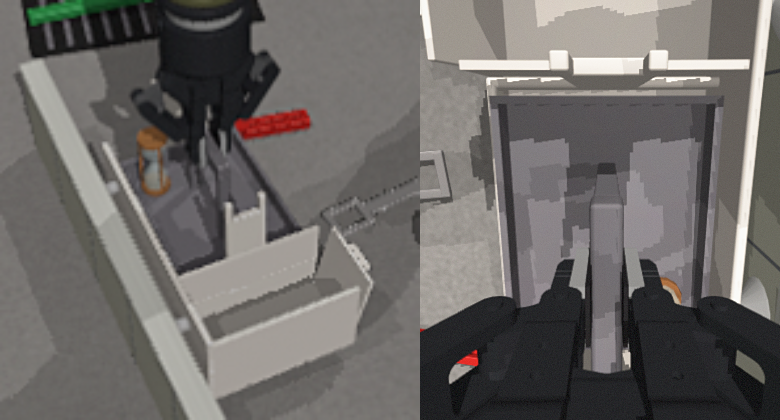

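The tray is up and level with the timer upright: scene half (153,165), and -3.4 N on the wrist for tray plus timer. I keep lifting.

send_rows(moves=[[0,0,-0.005,0,0,0,0.0],[0,0,-0.006,0,0,0,0.0],[0,0,-0.006,0,0,0,0.0],[0,0,-0.006,0,0,0,0.0],[0,0,-0.006,0,0,0,0.0]])

```text
time_s: 20.27
eef_pos: [0.5526, 0.0865, 0.1305]
orientation: [0.759, 0.651, 0.0, 0.0]
force: [0.3, 0.1, -1.6]
grip_width: 0.124
gripper_force: 59.0
```

send_rows(moves=[[0,0,-0.006,0,0,0,0.0],[0,0,-0.006,0,0,0,0.0],[0,0,-0.006,0,0,0,0.0],[0,0,-0.006,0,0,0,0.0],[0,0,-0.006,0,0,0,0.0]])

```text
time_s: 20.68
eef_pos: [0.5524, 0.0865, 0.1604]
orientation: [0.759, 0.651, 0.0, 0.0]
force: [-0.0, 0.4, -2.7]
grip_width: 0.129
gripper_force: 59.0
```

send_rows(moves=[[0,0,-0.006,0,0,0,0.0],[0,0,-0.006,0,0,0,0.0],[0,0,-0.006,0,0,0,0.0],[0,0,-0.006,0,0,0,0.0],[0,0,-0.006,0,0,0,0.0]])

```text
time_s: 21.1
eef_pos: [0.5524, 0.0865, 0.1903]
orientation: [0.759, 0.651, 0.0, 0.0]
force: [-0.1, 0.2, -2.8]
grip_width: 0.126
gripper_force: 59.0
```

send_rows(moves=[[0,0,-0.006,0,0,0,0.0],[0,0,-0.006,0,0,0,0.0],[0,0,-0.006,0,0,0,0.0],[0,0,-0.006,0,0,0,0.0],[0,0,-0.006,0,0,0,0.0]])

```text
time_s: 21.52
eef_pos: [0.5524, 0.0865, 0.2203]
orientation: [0.759, 0.651, 0.0, -0.0]
force: [0.2, -0.4, -2.8]
grip_width: 0.126
gripper_force: 59.0
```

send_rows(moves=[[0,0,-0.005,0,0,0,0.0],[0,0,-0.004,0,0,0,0.0],[0,0,-0.003,0,0,0,0.0],[0,0,-0.002,0,0,0,0.0],[0,0,-0.001,0,0,0,0.0]])

```text
time_s: 21.93
eef_pos: [0.5525, 0.0865, 0.235]
orientation: [0.759, 0.651, 0.0, 0.0]
force: [1.0, 0.4, -2.7]
grip_width: 0.124
gripper_force: 59.0
```

send_rows(moves=[[0,0,0,0,0,0,0],[0,0,0,0,0,0,0],[0,0,0,0,0,0,0],[0,0,0,0,0,0,0],[0,0,0,0,0,0,0]])

```text
time_s: 22.35
eef_pos: [0.5523, 0.0865, 0.2345]
orientation: [0.759, 0.651, -0.0, -0.0]
force: [0.4, 0.4, -2.3]
grip_width: 0.128
gripper_force: 59.0
```

send_rows(moves=[[0,0,0,0,0,0,0],[0,0,0,0,0,0,0],[0,0,0,0,0,0,0],[0,0,0,0,0,0,0],[0,0,0,0,0,0,0]])

```text
time_s: 22.77
eef_pos: [0.5524, 0.0865, 0.2347]
orientation: [0.759, 0.651, 0.0, 0.0]
force: [-0.2, 0.1, -1.9]
grip_width: 0.127
gripper_force: 59.0
```

send_rows(moves=[[0,0,0,0,0,0,0],[0,0,0,0,0,0,0],[0,0,0,0,0,0,0],[0,0,0,0,0,0,0],[0,0,0,0,0,0,0]])

```text
time_s: 23.18
eef_pos: [0.5524, 0.0865, 0.2348]
orientation: [0.759, 0.651, 0.0, 0.0]
force: [-0.3, -0.2, -2.8]
grip_width: 0.126
gripper_force: 59.0
```

send_rows(moves=[[0,0,0,0,0,0,0],[0,0,0,0,0,0,0],[0,0,0,0,0,0,0],[0,0,0,0,0,0,0],[0,0,0,0,0,0,0]])

```text
time_s: 23.6
eef_pos: [0.5524, 0.0865, 0.2347]
orientation: [0.759, 0.651, 0.0, -0.0]
force: [0.2, -0.2, -3.2]
grip_width: 0.126
gripper_force: 59.0
```

send_rows(moves=[[0,0,0,0,0,0,0],[0,0,0,0,0,0,0],[0,0,0,0,0,0,0],[0,0,0,0,0,0,0],[0,0,0,0,0,0,0]])

```text
time_s: 24.02
eef_pos: [0.5524, 0.0865, 0.2347]
orientation: [0.759, 0.651, 0.0, 0.0]
force: [-0.4, -0.1, -2.8]
grip_width: 0.123
gripper_force: 59.0
```

```bash
python3 - <<'E'
from h import *
st=env.get_state();print(st["force"],st["wrist_torque"],st["grip_width"],st["eef_pos"])
a=env.snapshot("scene")["color"][150:340,160:350];b=env.snapshot("side")["color"][90:390,200:440]
cv2.imwrite("pics/w7.png",np.hstack([cv2.resize(a,(400,400)),cv2.resize(b,(380,475))[:400]])[:,:,::-1])
E
```

```text
[-0.44975316 -0.14531056 -2.80947897] [0.05017817 0.01074405 0.01403154] 0.1229729231928071 [0.55244357 0.08653236 0.23472705]
```

View pics/w7.png

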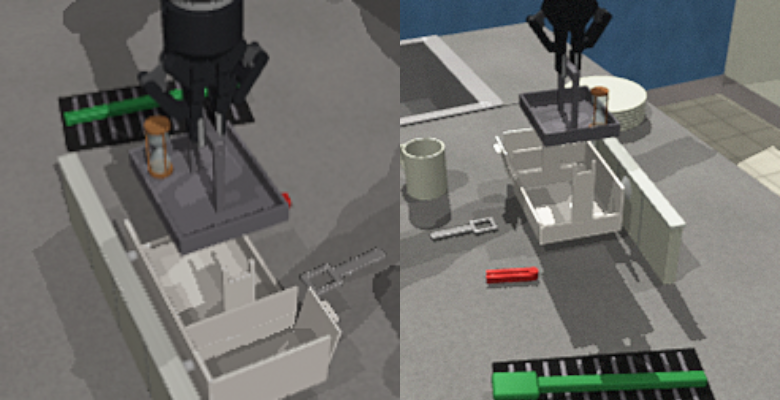

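The tray is level and well above the caddy (underside at about 0.195 m), with the timer upright at left (158,145) and right (600,97). The brush lies along the mat's middle. It has been held for 2 s, so I hand in.

```bash
python3 -c "
from workcell import env
print(env.close_job())"
```

```text
the job is handed in; nothing more can be done
None
```

The job is handed in: the brush lies released along the middle of the mat, and the tray is held level about 195 mm up with the egg timer upright on it; the hand-in returned no verdict.

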